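# Open the pop-out T-handle lock of a control enclosure

## Task

Open the control enclosure on the bench: gently press the round release button beside the sunken T-handle until the handle pops out, then turn the handle clockwise (seen from above) until it comes up against its stop, without wrenching it or the latch. Then raise the lid until its free edge stands about 80 mm open, let go, and leave the things around the box alone.

Things in the scene. Friction and masses are not known exactly. Their poses are not given: they have to be found in the camera images.
- enclosure: Fixed grey sheet-metal box lying on its back, 260 (x) x 340 (y) x 130 mm high, open top closed by the lid. Origin: centre of its underside. +x points to the hinge side, -x to the lid's free edge.
- lid_hinge (a point): Middle of the lid's hinge line, at the rim's height (130 mm), at the enclosure's x = +132 mm. It turns with the lid: with the lid shut its axes are the enclosure's; y runs along the hinge, z is the outward normal of the lid's top face.
- lid (a joint): Lid angle in rad: 0 shut, grows as the free edge rises (at 0.3 the free edge, 266 mm from the hinge line, is about 80 mm up). The lid is 12 mm thick, weighs about 0.6 kg and stays where it is left (stiff hinge); lifting at the handle, 205 mm from the hinge line, takes about 12 N. It cannot rise while latched.
- bar_center (a point): Centre of the T-handle's steel bar, 80 mm long (its y), 14 mm wide and high; the turning axis runs through it. Stowed it lies along the enclosure's y in a dish 24 x 94 mm, top flush with the dark plate (56 mm wide in x, face 145 mm above the bench), and cannot be gripped. Popped out, its underside is 12 mm, its top 26 mm above the plate.
- handle (a joint): How far the T-handle has popped out, m: 0 stowed, 0.026 fully out (a spring of 5 to 11 N pushes it out; it gives way if pressed down).
- spindle (a joint): Handle turn in rad: 0 stowed, grows clockwise seen from above. It takes about 0.1 N m and stays where left. The stop, where the bolt is fully withdrawn, lies between 1.0 and 1.5 rad, differs on every box and is not measured: feel for it. The latch holds the lid until about 0.1 rad before the stop. More than about 0.6 N m against the stop harms the latch.
- button_spot (a point): Point on the plate's face under the round black release button (20 mm across, in a flat 30 mm ring), 85 mm from the bar's centre along the enclosure's +y; axes as lid_hinge. The button's top is 10 to 20 mm above it, set differently on every box, not measured. Spring: moves from 3 N, frees the handle after 4 mm, rigid at 6 mm (8.5 N); over 25 N harms it.
- meter: Grey hand-held meter lying on the bench, 85 x 160 x 36 mm. Origin: centre of its underside. Leave alone.
- driver: Screwdriver lying on the bench. Leave alone.
- jar: Small glass jar with black cap, 60 mm across, 75 mm high. Origin: centre of its underside. Leave alone.

How it is judged:
On the way, in this order (a step that is already met when the one before it is completed fails the run):
1. the handle has popped out fully (at least 22 mm) (value of joint handle above 0.022 m), for 0.2 s.
2. the handle, still out, is turned clockwise by at least 0.85 rad (value of joint spindle above 0.85 rad and value of joint handle above 0.018 m), for 0.1 s.
3. the lid is raised by at least 0.22 rad (value of joint lid above 0.22 rad), for 0.2 s.
At the end, for the whole second after the job is handed in: The lid rests open by 0.22 to 0.6 rad (free edge roughly 58 to 150 mm up), still; the handle is out by at least 22 mm and turned by at least 0.85 rad (value of joint lid between 0.22 and 0.6 rad and value of joint handle above 0.022 m and value of joint spindle above 0.85 rad and not (velocity of joint lid above 0.05 rad/s) and velocity of joint lid above -0.05 rad/s); the robot touches nothing.
It fails at once if the release button is pressed with more than 25 N (contact force between anything else and button_cap_c0 above 25 N).
It fails at once if the latch is forced: more than 30 N between its bolt and the keeper (by prying at the latched lid or wrenching the handle past its stop) (contact force between any of bolt_c0, bolt_c1 and keeper above 30 N).
It fails at once if the meter, screwdriver or jar is moved by more than 20 mm (distance of any of meter, driver, jar from where it was at the start of the episode above 0.02 m).
It also fails if it takes over 70 s, if anything falls off the work surface, if the arm or the gripper's body presses on something with over 40 N, if the wrist force passes 120 N, or if a joint passes its speed limit or range.

## Robot

A 7-joint arm with a two-finger parallel gripper is mounted at the origin on the work surface. World frame = base frame: x ahead of the robot, y to its left, z up, the work surface at z = 0. Lengths are in m, angles in rad, forces in N, time in s.
With the tool pointing down it reaches from about 0.425 to 0.925 m from the base axis. Payload 6.8 kg.
Tool frame: the origin (TCP) lies on the centre line of the jaws, within the pads' length; the fingertips stand bot.tip_reach ahead of it and the grasp point (between the pads) lies 3 mm ahead of it (bot.tip_reach is the distance from the TCP to the fingertips, in m); z points along the fingers, y is the line along which they close (so a half turn about z gives the same grasp; the last joint's range is limited). The gripper opens to 85 mm and grips with 20 to 120 N. Pads are 22 mm wide; open, the fingers measure 114 mm over their backs; the gripper's body (76 mm by 85 mm) begins 54 mm behind the grasp point. The pads swing forward as they close: fully open they stand 13 mm farther back than shut.
Start: joints at [-1.272, 0.477, 0.022, 1.555, -0.011, 1.109, -0.083], TCP at [0.267, 0.62, 0.253] pointing down, gripper open.
Joint ranges: [-2.96, 2.96], [-0.34, 2.1], [-1.41, 1.46], [0.24, 2.44], [-1.37, 4.51], [0.17, 1.92], [-2.96, 2.96]. Speed limits (rad/s): [2.39, 2.39, 3.14, 3.14, 3.14, 3.14, 3.14].

## Interface

Orientations are given as a unit quaternion [w, x, y, z].
In Python, from station import bot gives the robot as it stands.
- The arm moves only by the tool jog_arm, never from a script. Its argument "deltas" is a list of rows, each a list of 7 numbers: the shift along the world's x, y, z in m, then the turn, a rotation vector about the world's x, y, z in rad, then the opening, from 0 (shut) to 1 (fully open). In form: [[x, y, z, rx, ry, rz, grip], ...]. A call has 1 to 10 rows; each row shifts and turns the commanded pose from where the row before left it; what a row does not reach is not made up. A row lasts 1/10 s, in which the tool goes at most 50 mm and 8.59 degrees, less where a joint would pass 70% of its speed; a pose out of reach is approached as far as the arm can. A call with a gripper value outside its range is refused whole. The fingers move at their own pace and stop on an object; "newtons" is the grip in N (left out, the last holds). Time passes only in rows, so rows that do not move let the fingers close. It gives the time, the measured TCP pose, the force, the opening and the grip force at its end, in the units of the state.
- bot.get_obs(): the state, without advancing time (a new reading comes with each control period).
- bot.read_camera(name): name is "scene" or "top"; returns a dict with "img" (480x640x3 uint8, red, green, blue), "K" (3x3 intrinsics, pixels), "eye" and "attitude" of the camera in the world. Camera axes: x right, y down, z forward; pixel columns grow to the right and rows downward; lengths in m; the calibration is good to about 2 mm. A picture is of the moment at which its call begins. There is no depth.
- bot.hand_in(): hands the job in; it is judged then, once.
The state is a dict: "t": time; "q": joint angles; "joint_vel": joint speeds; "joint_torque": joint torques, N m; "eef_pos": TCP position; "tool_rot": TCP orientation; "contact_force": force on the tool from outside, world axes, zero at the start; "torque": the same for the moment, N m; "gripper_width": opening from 0.0 (shut) to 1.0 (fully open); "grasp_force": force on a finger pad.
Only numpy, scipy, OpenCV 4.12 (cv2) and the standard library are available. Lean on these libraries where they do the work, as an engineer would, in place of code of your own. Each camera call takes 0.05 s, during which the arm holds its last target. There are 200 camera calls.

## Working session

There is one attempt and no reset: what is moved stays moved. The work goes in short steps, Python scripts to look and compute and a tool call to move; the robot and the scene stay as the last step left them, time stands still between calls to the robot, and variables do not carry over. Pictures are saved under pics/ and viewed, at most 10 in all, crops included, and the job is handed in when it is done.

Besides the shell and the picture viewer there is one more tool, called in YAML: its name, and indented under it one key for each argument. jog_arm: Moves the arm, as the interface text tells. Its arguments: {"type":"object","properties":{"deltas":{"type":"array"},"newtons":{"type":"number"}},"required":["deltas"]}

```bash
mkdir -p pics; cat > h.py <<'E'
import numpy as np, cv2
from station import bot
from scipy.spatial.transform import Rotation as R
def cam(n):
    c=bot.read_camera(n); 
    a=np.array(c['attitude'],float)
    Rm=a if a.shape==(3,3) else R.from_quat(a,scalar_first=True).as_matrix()
    return c['img'],np.array(c['K']),np.array(c['eye']),Rm
def onplane(uv,z,K,eye,Rm):
    uv=np.atleast_2d(uv).astype(float)
    d=(Rm@np.linalg.inv(K)@np.c_[uv,np.ones(len(uv))].T).T
    return eye+d*((z-eye[2])/d[:,2])[:,None]
def save(n,img): cv2.imwrite('pics/'+n,img[:,:,::-1])
E
python3 - <<'E'
from h import *
for n in ('scene','top'):
    i,K,e,Rm=cam(n); save(n+'0.png',i); print(n,K.tolist(),e,Rm.tolist())
o=bot.get_obs(); print(o, bot.tip_reach)
E
```

```text
scene [[542.4389743171852, 0.0, 316.57218851161], [0.0, 542.4389743171852, 242.97960732040997], [0.0, 0.0, 1.0]] [1.38611241 0.19130678 0.75698535] [[-0.20373967864582698, 0.603970998395431, -0.7705252600937376], [0.9789232301351126, 0.13702932489067643, -0.15143405700780527], [0.014122777599782976, -0.7851382026224634, -0.6191595512754651]]
top [[615.3831040722306, 0.0, 318.8859183291437], [0.0, 615.3831040722306, 240.22787843521903], [0.0, 0.0, 1.0]] [0.45794668 0.01074139 1.47873238] [[0.02103284461032269, -0.9955004765817674, 0.0923927517344953], [-0.999704273153055, -0.022069521063840344, -0.01021285853886228], [0.01220596932325018, -0.09215062325066918, -0.9956702651718556]]
{'t': 0.1, 'q': array([-1.27209985,  0.47770402,  0.02234205,  1.55631532, -0.01151005,
        1.10931862, -0.08311466]), 'joint_vel': array([ 6.44532914e-04, -7.21163778e-04,  6.83440726e-05, -1.88698716e-03,
       -1.08745851e-03, -6.95537506e-04,  1.37367973e-03]), 'joint_torque': array([ 4.72494125e-03, -5.97758102e+01,  1.61397625e+00, -2.81952918e+01,
        1.29076393e-02,  5.03172589e-03, -8.23435357e-06]), 'eef_pos': array([0.26688842, 0.61946798, 0.25244763]), 'tool_rot': array([-1.10327993e-04,  2.01997725e-01,  9.79385657e-01, -8.01084322e-04]), 'contact_force': array([-0.01734396,  0.10929241, -0.03240221]), 'torque': array([0.01456172, 0.05873044, 0.01573095]), 'grasp_force': 0.0, 'gripper_width': 0.9999752426476856} 0.022
```

View pics/top0.png

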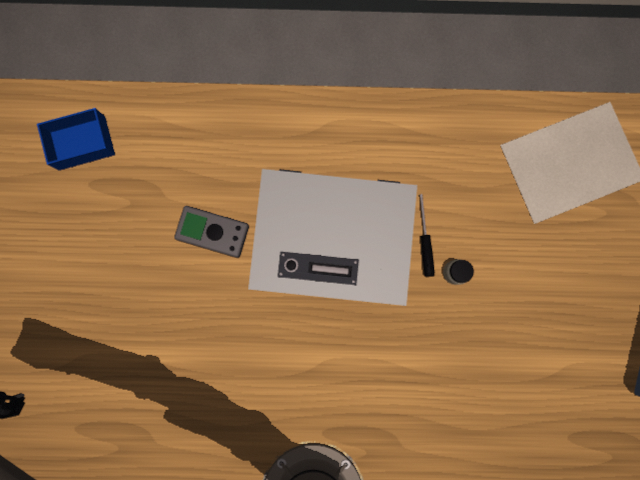

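View pics/scene0.png

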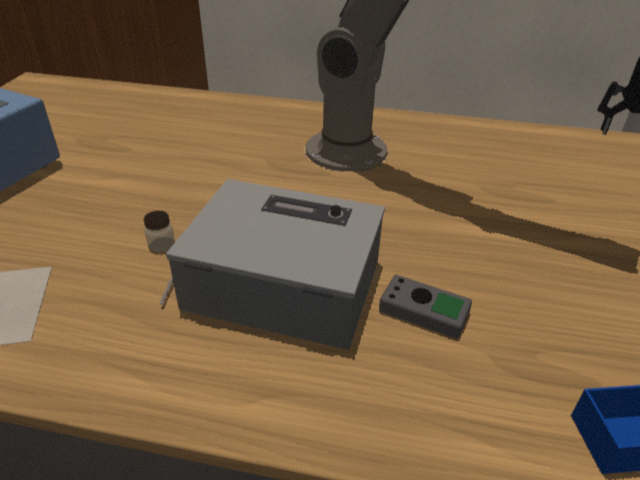

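The top view shows the lid corners at about (262,169), (417,185), (407,305) and (249,290). The button is at (291,265) and the bar at (330,269). I'll take an enlarged crop next to get these more precisely.

```bash
python3 - <<'E'
from h import *
i,K,e,Rm=cam('top')
c=i[240:300,268:368]; a=cv2.resize(c,None,fx=7,fy=7,interpolation=cv2.INTER_CUBIC); 
save('c0.png',a)
P=onplane([[262,169],[417,185],[407,305],[249,290]],.142,K,e,Rm); print(P.round(4))
Q=onplane([[291,265],[330,269]],.145,K,e,Rm);print(Q.round(4))
y=P[0]-P[1]; y2=P[3]-P[2]; x=P[0]-P[3]; x2=P[1]-P[2]
print([np.degrees(np.arctan2(v[1],v[0])) for v in (y,y2,x,x2,Q[0]-Q[1])],np.linalg.norm(y),np.linalg.norm(x),P.mean(0))
E
```

```text
[[ 0.7367  0.1256  0.142 ]
 [ 0.709  -0.2166  0.142 ]
 [ 0.4455 -0.1966  0.142 ]
 [ 0.4706  0.1459  0.142 ]]
[[ 0.5265  0.0564  0.145 ]
 [ 0.5196 -0.0283  0.145 ]]
[np.float64(85.36773872209513), np.float64(85.80556857583859), np.float64(-4.345721271074107), np.float64(-4.344181720999715), np.float64(85.3818502452517)] 0.3433798945118095 0.26693753150845084 [ 0.59044621 -0.03543896  0.142     ]
```

View pics/c0.png

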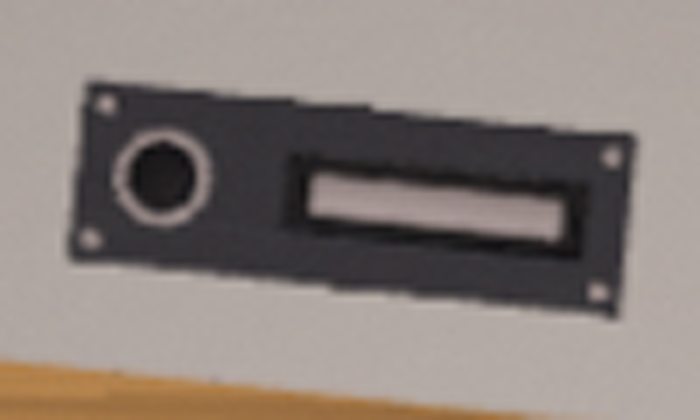

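The crop shows the ring centre at about (290.7, 265) in full-image pixels and the bar centre at (330, 269). That puts the button at (0.5265, 0.0564) and the bar at (0.5197, -0.0283), with the box yaw about -4.5°. I'll move above the button with the gripper shut.

jog_arm:
  deltas:
    - [0.02,-0.0433,0,0,0,-0.0956,0]
    - [0.02,-0.0433,0,0,0,-0.0956,0]
    - [0.02,-0.0433,0,0,0,-0.0956,0]
    - [0.02,-0.0433,0,0,0,-0.0956,0]
    - [0.02,-0.0433,0,0,0,-0.0956,0]
    - [0.02,-0.0433,0,0,0,-0.0956,0]
    - [0.02,-0.0433,0,0,0,-0.0956,0]
    - [0.02,-0.0433,0,0,0,-0.0956,0]
    - [0.02,-0.0433,0,0,0,-0.0956,0]
    - [0.02,-0.0433,0,0,0,-0.0956,0]

```text
t: 1.15
eef_pos: [0.4674, 0.185, 0.2534]
tool_rot: [-0.0, 0.631, 0.776, 0.0]
contact_force: [0.7, 0.2, 0.0]
gripper_width: -0.003
grasp_force: 0.0
```

jog_arm:
  deltas:
    - [0.02,-0.0433,0,0,0,-0.0956,0]
    - [0.02,-0.0433,0,0,0,-0.0956,0]
    - [0.02,-0.0433,0,0,0,-0.0956,0]
    - [0,0,0,0,0,0,0]
    - [0,0,0,0,0,0,0]
    - [0,0,0,0,0,0,0]

```text
t: 1.75
eef_pos: [0.5266, 0.0583, 0.253]
tool_rot: [-0.0, 0.734, 0.68, -0.0]
contact_force: [-1.1, 0.2, 0.5]
gripper_width: 0.001
grasp_force: 0.0
```

```bash
python3 - <<'E'
from h import *
o=bot.get_obs(); Rt=R.from_quat(o['tool_rot'],scalar_first=True).as_matrix()
print(o['q'].round(3),o['eef_pos'].round(4),Rt.round(4).tolist(),np.degrees(np.arctan2(Rt[1,1],Rt[0,1])),o['contact_force'])
E
```

```text
[-0.647  0.254  0.502  1.928 -0.145  0.996 -0.156] [0.5266 0.0583 0.253 ] [[0.0765, 0.9971, -0.0008], [0.9971, -0.0765, 0.0005], [0.0004, -0.0008, -1.0]] -4.389966218258623 [-1.06781831  0.19286338  0.476434  ]
```

jog_arm:
  deltas:
    - [0,-0.001,-0.03,0,0,0,0]
    - [0,0,-0.025,0,0,0,0]
    - [0,0,-0.003,0,0,0,0]
    - [0,0,0,0,0,0,0]
    - [0,0,0,0,0,0,0]

```text
t: 2.25
eef_pos: [0.5277, 0.0568, 0.1964]
tool_rot: [0.0, 0.734, 0.679, 0.001]
contact_force: [0.3, 0.8, 0.3]
gripper_width: -0.001
grasp_force: 0.0
```

jog_arm:
  deltas:
    - [0,0,-0.002,0,0,0,0]
    - [0,0,-0.001,0,0,0,0]
    - [0,0,0,0,0,0,0]

```text
t: 2.55
eef_pos: [0.5272, 0.0561, 0.1927]
tool_rot: [0.0, 0.734, 0.679, 0.0]
contact_force: [-0.3, -0.4, 0.3]
gripper_width: 0.005
grasp_force: 0.0
```

jog_arm:
  deltas:
    - [0,0,-0.002,0,0,0,0]
    - [0,0,0,0,0,0,0]

```text
t: 2.75
eef_pos: [0.527, 0.056, 0.1902]
tool_rot: [-0.0, 0.734, 0.679, -0.0]
contact_force: [0.2, 0.4, -0.2]
gripper_width: -0.001
grasp_force: 0.0
```

jog_arm:
  deltas:
    - [0,0,-0.002,0,0,0,0]
    - [0,0,-0.001,0,0,0,0]
    - [0,0,0,0,0,0,0]

```text
t: 3.05
eef_pos: [0.5269, 0.056, 0.1871]
tool_rot: [-0.0, 0.734, 0.679, -0.0]
contact_force: [-0.0, 0.1, -0.8]
gripper_width: 0.004
grasp_force: 0.0
```

jog_arm:
  deltas:
    - [0,0,-0.002,0,0,0,0]
    - [0,0,0,0,0,0,0]

```text
t: 3.25
eef_pos: [0.5269, 0.056, 0.1851]
tool_rot: [-0.0, 0.734, 0.679, -0.0]
contact_force: [0.4, -0.3, 0.1]
gripper_width: -0.002
grasp_force: 0.0
```

jog_arm:
  deltas:
    - [0,0,-0.002,0,0,0,0]
    - [0,0,0,0,0,0,0]

```text
t: 3.45
eef_pos: [0.5272, 0.056, 0.1832]
tool_rot: [0.0, 0.734, 0.679, 0.0]
contact_force: [1.5, 0.2, 0.7]
gripper_width: -0.0
grasp_force: 0.0
```

jog_arm:
  deltas:
    - [0,0,-0.002,0,0,0,0]
    - [0,0,0,0,0,0,0]

```text
t: 3.65
eef_pos: [0.5272, 0.0561, 0.1814]
tool_rot: [0.0, 0.734, 0.679, 0.0]
contact_force: [-0.2, -1.7, 2.3]
gripper_width: -0.0
grasp_force: 1.3
```

jog_arm:
  deltas:
    - [0,0,-0.002,0,0,0,0]
    - [0,0,0,0,0,0,0]

```text
t: 3.85
eef_pos: [0.5273, 0.056, 0.1795]
tool_rot: [0.0, 0.734, 0.679, 0.0]
contact_force: [-1.4, 0.6, 5.6]
gripper_width: 0.001
grasp_force: 2.9
```

jog_arm:
  deltas:
    - [0,0,-0.0015,0,0,0,0]
    - [0,0,0,0,0,0,0]

```text
t: 4.05
eef_pos: [0.5273, 0.0561, 0.1782]
tool_rot: [0.0, 0.734, 0.679, 0.0]
contact_force: [-1.8, -0.3, 7.0]
gripper_width: -0.002
grasp_force: 3.5
```

jog_arm:
  deltas:
    - [0,0,-0.001,0,0,0,0]
    - [0,0,0,0,0,0,0]

```text
t: 4.25
eef_pos: [0.5273, 0.056, 0.1773]
tool_rot: [0.0, 0.734, 0.679, 0.0]
contact_force: [-2.1, -0.4, 7.4]
gripper_width: 0.004
grasp_force: 3.9
```

```bash
python3 - <<'E'
from h import *
i,K,e,Rm=cam('scene'); save('s1.png',cv2.resize(i[150:270,220:420],None,fx=3.5,fy=3.5))
E
```

```text
(no output)
```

View pics/s1.png

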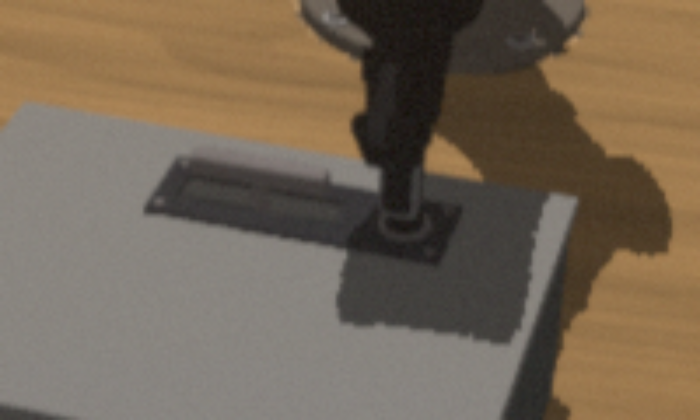

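The picture shows the bar standing proud above its dish, at about (260,165) in the crop, so the handle has popped. I'll retreat and move over the bar.

jog_arm:
  deltas:
    - [0,0,0.02,0,0,0,0]
    - [0,0,0.04,0,0,0,0]
    - [-0.0025,-0.028,0,0,0,0,1]
    - [-0.0025,-0.028,0,0,0,0,1]
    - [-0.0025,-0.0283,0,0,0,0,1]
    - [0,0,0,0,0,0,1]
    - [0,0,0,0,0,0,1]

```text
t: 5.0
eef_pos: [0.5193, -0.0287, 0.2366]
tool_rot: [-0.0, 0.735, 0.678, -0.0]
contact_force: [0.0, 0.4, 0.1]
gripper_width: 0.847
grasp_force: 0.0
```

```bash
python3 - <<'E'
from h import *
i,K,e,Rm=cam('top'); save('t1.png',cv2.resize(i[220:320,240:380],None,fx=5,fy=5)); o=bot.get_obs();print(o['eef_pos'],o['contact_force'],o['torque'])
E
```

```text
[ 0.51950592 -0.02770638  0.23651829] [-0.07656536  0.67323893  0.28016807] [-0.02424459  0.01787526 -0.00631912]
```

View pics/t1.png

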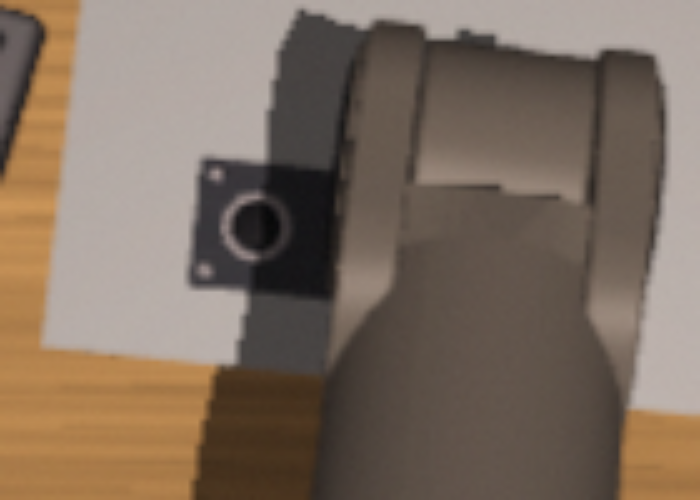

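The top view shows only the button at (255,225), because the arm hides the bar. The estimate is good enough, so I'll descend and grip.

jog_arm:
  deltas:
    - [0,0,-0.02,0,0,0,1]
    - [0,0,-0.02,0,0,0,1]
    - [0,0,-0.015,0,0,0,1]
    - [0,0,-0.008,0,0,0,1]
    - [0,0,0,0,0,0,1]

```text
t: 5.55
eef_pos: [0.519, -0.0273, 0.1728]
tool_rot: [-0.001, 0.734, 0.679, -0.001]
contact_force: [0.9, 0.5, 1.5]
gripper_width: 1.001
grasp_force: 0.0
```

jog_arm:
  deltas:
    - [0,0,0,0,0,0,0]
    - [0,0,0,0,0,0,0]
    - [0,0,0,0,0,0,0]
    - [0,0,0,0,0,0,0]
    - [0,0,0,0,0,0,0]
    - [0,0,0,0,0,0,0]
    - [0,0,0,0,0,0,0]
    - [0,0,0,0,0,0,0]
  newtons: 40

```text
t: 6.35
eef_pos: [0.5186, -0.0282, 0.1737]
tool_rot: [-0.001, 0.734, 0.679, -0.001]
contact_force: [-5.3, 0.1, 5.2]
gripper_width: 0.151
grasp_force: 44.0
```

```bash
python3 - <<'E'
from h import *
o=bot.get_obs();print(o['eef_pos'],o['contact_force'],o['torque'],o['q'].round(3))
i,K,e,Rm=cam('scene'); save('s2.png',cv2.resize(i[150:270,220:420],None,fx=3.5,fy=3.5))
E
```

```text
[ 0.51857738 -0.02819863  0.17369544] [-5.27020895  0.08330524  5.19372638] [ 0.20776896  1.01831272 -0.04709812] [-0.48   0.35   0.509  2.028 -0.231  0.821  0.083]
```

View pics/s2.png

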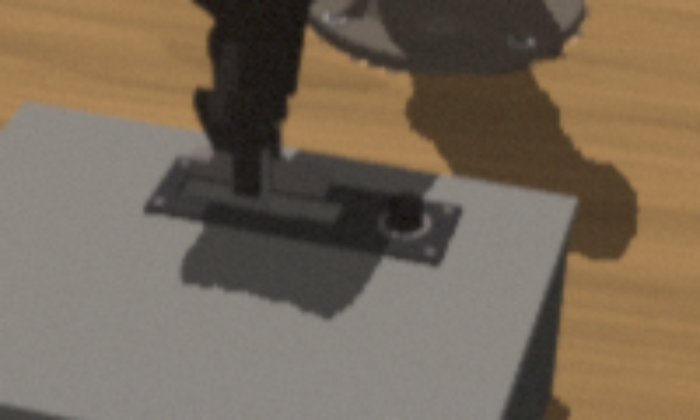

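The bar sits between the pads near (250,185), with a grip width of about 13 mm. I'll ease the side load and turn.

jog_arm:
  deltas:
    - [-0.001,0,0.001,0,0,-0.03,0]
    - [0,0,0,0,0,-0.07,0]
    - [0,0,0,0,0,-0.1,0]
    - [0,0,0,0,0,-0.1,0]
    - [0,0,0,0,0,-0.1,0]
    - [0,0,0,0,0,0,0]

```text
t: 7.0
eef_pos: [0.5179, -0.028, 0.1744]
tool_rot: [-0.0, 0.855, 0.519, -0.001]
contact_force: [-3.3, 0.9, 0.6]
gripper_width: 0.154
grasp_force: 43.4
```

```bash
cat > st.py <<'E'
from h import *
o=bot.get_obs(); Rt=R.from_quat(o['tool_rot'],scalar_first=True).as_matrix()
print(o['t'],o['eef_pos'].round(4),'F',o['contact_force'].round(1),'T',o['torque'].round(2),'q',o['q'].round(2),'yaw',np.arctan2(Rt[1,1],Rt[0,1]).round(3),'w',o['gripper_width'].round(3))
E
python3 st.py
```

```text
Traceback (most recent call last):
  File "st.py", line 3, in <module>
    print(o['t'],o['eef_pos'].round(4),'F',o['contact_force'].round(1),'T',o['torque'].round(2),'q',o['q'].round(2),'yaw',np.arctan2(Rt[1,1],Rt[0,1]).round(3),'w',o['gripper_width'].round(3))
                                                                                                                                                                   ^^^^^^^^^^^^^^^^^^^^^^^^
AttributeError: 'float' object has no attribute 'round'
```

jog_arm:
  deltas:
    - [0,0,0,0,0,-0.1,0]
    - [0,0,0,0,0,-0.1,0]
    - [0,0,0,0,0,-0.1,0]
    - [0,0,0,0,0,-0.1,0]
    - [0,0,0,0,0,-0.08,0]
    - [0,0,0,0,0,0,0]

```text
t: 7.6
eef_pos: [0.5173, -0.0276, 0.1744]
tool_rot: [-0.001, 0.953, 0.302, -0.001]
contact_force: [-6.7, 2.4, 3.7]
gripper_width: 0.15
grasp_force: 43.7
```

```bash
sed -i "s/,'w'.*/)/" st.py; python3 st.py
```

```text
7.6 [ 0.5173 -0.0276  0.1744] F [-6.7  2.4  3.7] T [0.45 1.23 0.03] q [-0.65  0.39  0.73  2.04 -0.35  0.84 -0.68] yaw -0.958
```

jog_arm:
  deltas:
    - [-0.0015,0.0005,0,0,0,-0.04,0]
    - [0,0,0,0,0,-0.04,0]
    - [0,0,0,0,0,0,0]

```text
t: 7.9
eef_pos: [0.5171, -0.0274, 0.1745]
tool_rot: [0.0, 0.965, 0.264, -0.0]
contact_force: [-0.3, 0.8, -3.7]
gripper_width: 0.153
grasp_force: 42.8
```

```bash
python3 st.py
```

```text
7.9 [ 0.5171 -0.0274  0.1745] F [-0.3  0.8 -3.7] T [0.24 0.08 0.05] q [-0.66  0.39  0.75  2.04 -0.36  0.84 -0.75] yaw -1.037
```

jog_arm:
  deltas:
    - [0,0,0,0,0,-0.04,0]
    - [0,0,0,0,0,0,0]

```text
t: 8.1
eef_pos: [0.517, -0.0274, 0.1745]
tool_rot: [-0.0, 0.97, 0.245, -0.0]
contact_force: [-1.2, 2.0, -4.3]
gripper_width: 0.15
grasp_force: 42.7
```

```bash
python3 st.py
```

```text
8.1 [ 0.517  -0.0274  0.1745] F [-1.2  2.  -4.3] T [0.33 0.08 0.02] q [-0.67  0.4   0.76  2.04 -0.36  0.84 -0.78] yaw -1.077
```

jog_arm:
  deltas:
    - [0,0,-0.0005,0,0,-0.05,0]
    - [0,0,0,0,0,0,0]

```text
t: 8.3
eef_pos: [0.517, -0.0273, 0.1744]
tool_rot: [-0.0, 0.975, 0.22, -0.0]
contact_force: [-3.2, 2.3, 0.3]
gripper_width: 0.152
grasp_force: 43.5
```

```bash
python3 st.py
```

```text
8.3 [ 0.517  -0.0273  0.1744] F [-3.2  2.3  0.3] T [0.5  0.52 0.05] q [-0.68  0.4   0.77  2.04 -0.37  0.84 -0.82] yaw -1.127
```

jog_arm:
  deltas:
    - [0,0,0,0,0,-0.04,0]
    - [0,0,0,0,0,0,0]

```text
t: 8.5
eef_pos: [0.517, -0.0273, 0.1744]
tool_rot: [-0.0, 0.98, 0.201, -0.0]
contact_force: [-2.7, 3.9, 1.0]
gripper_width: 0.151
grasp_force: 43.5
```

```bash
python3 st.py
```

```text
8.5 [ 0.517  -0.0273  0.1744] F [-2.7  3.9  1. ] T [0.68 0.58 0.02] q [-0.69  0.4   0.78  2.04 -0.38  0.84 -0.85] yaw -1.166
```

jog_arm:
  deltas:
    - [-0.0005,0.0007,0,0,0,-0.04,0]
    - [0,0,0,0,0,0,0]

```text
t: 8.7
eef_pos: [0.5169, -0.0272, 0.1744]
tool_rot: [0.0, 0.983, 0.181, 0.0]
contact_force: [0.3, 1.8, -0.3]
gripper_width: 0.153
grasp_force: 43.3
```

```bash
python3 st.py
```

```text
8.7 [ 0.5169 -0.0272  0.1744] F [ 0.3  1.8 -0.3] T [0.27 0.25 0.19] q [-0.7   0.41  0.79  2.04 -0.39  0.84 -0.89] yaw -1.206
```

jog_arm:
  deltas:
    - [0,0,0,0,0,-0.04,0]
    - [0,0,0,0,0,0,0]

```text
t: 8.9
eef_pos: [0.5169, -0.0271, 0.1744]
tool_rot: [0.0, 0.987, 0.162, 0.0]
contact_force: [-0.8, 1.7, -0.6]
gripper_width: 0.154
grasp_force: 43.5
```

```bash
python3 st.py
```

```text
8.9 [ 0.5169 -0.0271  0.1744] F [-0.8  1.7 -0.6] T [0.3  0.29 0.42] q [-0.7   0.41  0.8   2.04 -0.39  0.84 -0.92] yaw -1.246
```

The moment rose to 0.42 N m, so the stop is reached at about 1.13 rad. I'll back off the torque and start lifting along the hinge arc.

jog_arm:
  deltas:
    - [0,0,0,0,0,0.04,0]
    - [0,0,0,0,0,0,0]

```text
t: 9.1
eef_pos: [0.5169, -0.0272, 0.1744]
tool_rot: [0.0, 0.983, 0.181, 0.0]
contact_force: [-0.8, 2.3, -1.6]
gripper_width: 0.155
grasp_force: 43.3
```

```bash
python3 st.py
```

```text
9.1 [ 0.5169 -0.0272  0.1744] F [-0.8  2.3 -1.6] T [0.26 0.1  0.17] q [-0.7   0.4   0.79  2.04 -0.39  0.84 -0.89] yaw -1.206
```

jog_arm:
  deltas:
    - [0.0005,0,0.002,0.0008,0.01,0,0]
    - [0.0005,0,0.002,0.0008,0.01,0,0]
    - [0,0,0,0,0,0,0]

```text
t: 9.4
eef_pos: [0.5177, -0.0272, 0.1781]
tool_rot: [-0.002, 0.984, 0.18, -0.01]
contact_force: [0.4, 0.5, -8.1]
gripper_width: 0.15
grasp_force: 42.3
```

```bash
python3 st.py
```

```text
9.4 [ 0.5177 -0.0272  0.1781] F [ 0.4  0.5 -8.1] T [ 0.06 -0.37  0.14] q [-0.69  0.41  0.79  2.03 -0.38  0.88 -0.89] yaw -1.209
```

jog_arm:
  deltas:
    - [0.0008,0,0.004,0.0016,0.02,0,0]
    - [0.001,0,0.004,0.0016,0.02,0,0]
    - [0,0,0,0,0,0,0]

```text
t: 9.7
eef_pos: [0.5199, -0.0274, 0.1866]
tool_rot: [-0.007, 0.983, 0.18, -0.029]
contact_force: [0.3, 0.8, -1.0]
gripper_width: 0.151
grasp_force: 43.1
```

```bash
python3 st.py
```

```text
9.7 [ 0.5199 -0.0274  0.1866] F [ 0.3  0.8 -1. ] T [ 0.1  -0.17  0.06] q [-0.68  0.43  0.8   1.99 -0.37  0.94 -0.9 ] yaw -1.21
```

```bash
python3 - <<'E'
from h import *
i,K,e,Rm=cam('scene'); save('s3.png',cv2.resize(i[150:350,160:400],None,fx=2.9,fy=2.9))
E
```

```text
(no output)
```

View pics/s3.png

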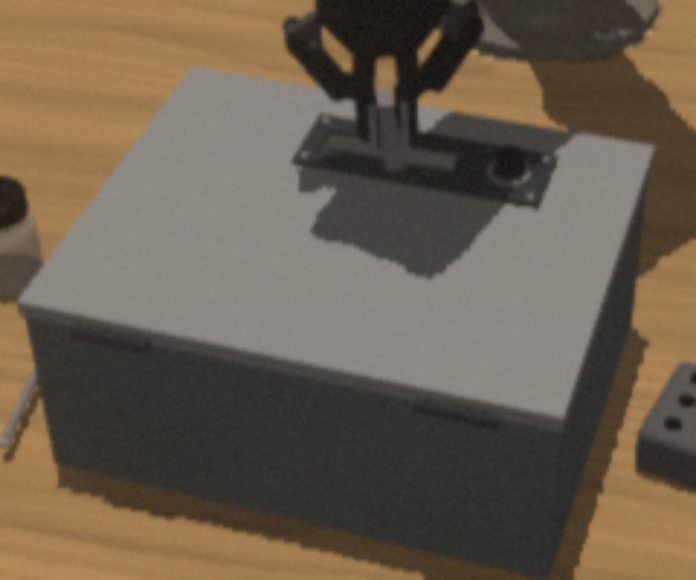

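The far free-edge corner rose about 6 px, from v=207 to 201, which is roughly 18 mm. The lid is following the handle, so I'll continue along the arc.

jog_arm:
  deltas:
    - [0.0018,-0.0001,0.006,0.0024,0.03,0,0]
    - [0.002,-0.0001,0.006,0.0024,0.03,0,0]
    - [0.0021,-0.0002,0.0059,0.0024,0.03,0,0]
    - [0.0023,-0.0002,0.0058,0.0024,0.03,0,0]
    - [0,0,0,0,0,0,0]

```text
t: 10.25
eef_pos: [0.528, -0.028, 0.2101]
tool_rot: [-0.023, 0.98, 0.179, -0.087]
contact_force: [0.1, 0.8, -0.4]
gripper_width: 0.148
grasp_force: 43.3
```

jog_arm:
  deltas:
    - [0.0025,-0.0002,0.0058,0.0024,0.03,0,0]
    - [0.0027,-0.0002,0.0057,0.0024,0.03,0,0]
    - [0.0028,-0.0002,0.0056,0.0024,0.03,0,0]
    - [0.003,-0.0002,0.0055,0.0024,0.03,0,0]
    - [0,0,0,0,0,0,0]
    - [0,0,0,0,0,0,0]

```text
t: 10.85
eef_pos: [0.5386, -0.0289, 0.2324]
tool_rot: [-0.038, 0.973, 0.178, -0.144]
contact_force: [1.4, -2.2, -6.1]
gripper_width: 0.153
grasp_force: 42.5
```

```bash
python3 st.py; python3 - <<'E'
from h import *
i,K,e,Rm=cam('scene'); save('s4.png',cv2.resize(i[130:350,160:420],None,fx=2.7,fy=2.7))
print(R.from_quat(bot.get_obs()['tool_rot'],scalar_first=True).as_matrix()[:,2])
E
```

```text
10.85 [ 0.5386 -0.0289  0.2324] F [ 1.4 -2.2 -6.1] T [-0.39 -1.09  0.17] q [-0.59  0.54  0.78  1.74 -0.35  1.33 -0.9 ] yaw -1.227
[-0.29366305  0.02341542 -0.95562217]
```

View pics/s4.png

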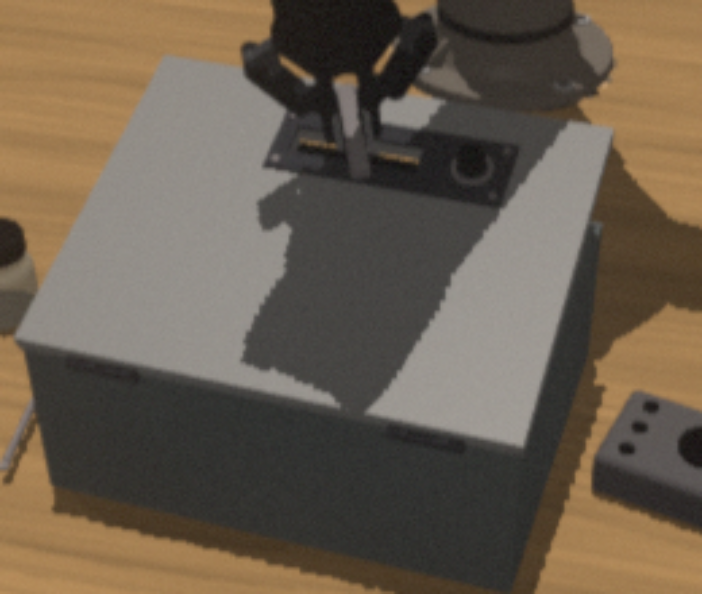

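The far corner is now at about v=177, some 30 px up (about 80 mm), so the lid is at roughly 0.3 rad. I'll release and retreat along the tool axis.

jog_arm:
  deltas:
    - [0,0,0,0,0,0,0.5]
    - [0,0,0,0,0,0,0.5]
    - [0,0,0,0,0,0,0.5]
    - [0,0,0,0,0,0,0.5]
    - [0.003,0,0.0096,0,0,0,0.5]
    - [0.006,-0.0005,0.019,0,0,0,0.5]
    - [0.009,-0.0007,0.0287,0,0,0,0.5]
    - [0.009,-0.0007,0.0287,0,0,0,0.5]
    - [0.006,0,0.019,0,0,0,0.5]
    - [0,0,0,0,0,0,0.5]

```text
t: 11.9
eef_pos: [0.5735, -0.031, 0.3409]
tool_rot: [-0.038, 0.973, 0.178, -0.142]
contact_force: [0.9, 0.5, -0.3]
gripper_width: 0.501
grasp_force: 0.0
```

jog_arm:
  deltas:
    - [0,0,0.02,0,0,0,0.5]
    - [0,0,0,0,0,0,0.5]
    - [0,0,0,0,0,0,0.5]

```text
t: 12.2
eef_pos: [0.5714, -0.0304, 0.3571]
tool_rot: [-0.039, 0.973, 0.178, -0.145]
contact_force: [0.2, -0.4, -0.5]
gripper_width: 0.5
grasp_force: 0.0
```

```bash
python3 st.py; python3 - <<'E'
from h import *
i,K,e,Rm=cam('scene'); save('s5.png',cv2.resize(i[130:350,160:420],None,fx=2.7,fy=2.7))
E
```

```text
12.2 [ 0.5714 -0.0304  0.3571] F [ 0.2 -0.4 -0.5] T [-0.03 -0.29 -0.01] q [-0.59  0.49  0.82  1.52 -0.31  1.59 -0.94] yaw -1.226
```

View pics/s5.png

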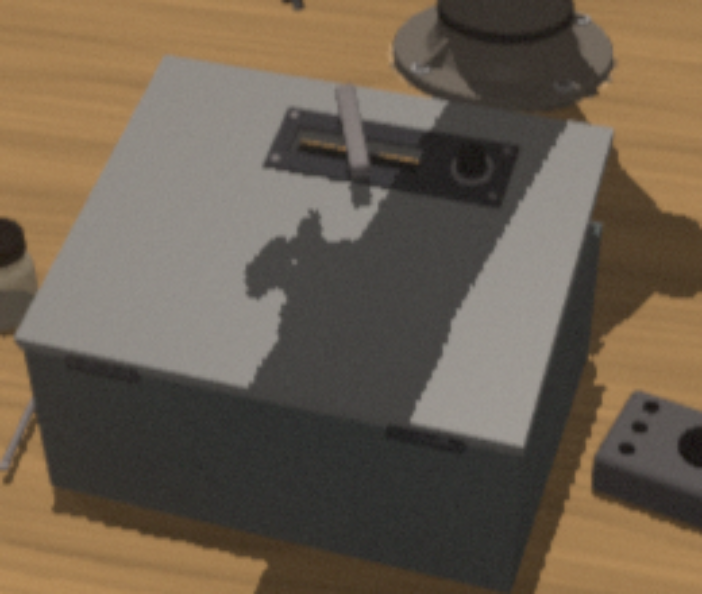

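The lid stands open with its corner unchanged at (612,128). The handle is out and turned, and the gripper is clear of everything. I'll hand in now.

```bash
python3 -c "
from station import bot; print(bot.hand_in())"
```

```text
the job is handed in; nothing more can be done
None
```

I handed the job in after about 12 s of robot time: the handle popped out and was turned about 1.13 rad to its stop (moment peaked near 0.42 N m), and the lid was left standing about 80 mm open. The gripper was clear of everything and nothing around the box was touched; the hand-in gave no verdict.

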